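# Set a taper gauge with its master pin

## Task

Set the taper gauge with the master pin: stand the pin in the wide end of the tapered slot, slide it gently towards the narrow end until it wedges and stays held by the slot on its own, upright and down on the base, and let go. Then slide the gauge's cursor back along its rail until its arm just rests against the wedged pin, without forcing it or pushing the pin loose, and leave both there. Do not disturb the weight, the carton and the paper roll standing near.

Things in the scene. Friction and masses are not known exactly. Their poses are not given: they have to be found in the camera images.
- gauge: Fixed steel taper gauge. Plate 8 mm thick, x -120..120, y -60..50 mm. Origin at worktop height on the slot line, along which the pin's axis travels; x from the wide to the narrow end, y from straight to slanted jaw, z up. Jaw tops at z 30 mm. Straight jaw x -100..100, y -32..-10 mm: a pin against its inner face has its axis at y = 0. Over 25 N of the pin on jaw or cursor is too much.
- slot_mouth (a point): Place on the slot's floor (8 mm above the worktop) near its wide, open end, gauge x -80, y 3 mm: the slot is about 27 mm wide here (25 to 29), y -10 to 17. Set the pin down here. Axes as the gauge.
- slot_middle (a point): Place on the slot's floor at gauge x -20, y 0. The slanted jaw (20 mm thick, x -102..62, two screw heads up to 35 mm high) narrows the slot 1 mm per 8 mm. It is clamped up to 2 mm nearer or farther each time, unmeasured: the pin wedges anywhere from 16 mm before to 16 mm past this place. A push of 8 to 12 N along x wedges it so that it stays; the stop is soft, a few mm while the force builds.
- pin_center (a point): Centre (half-way up, 42 mm above the foot) of the loose master pin: plain upright steel cylinder, 20 mm in diameter, 84 mm high, about 150 g, three dark rings near its top. It stands on the worktop, left of the gauge. z points up along it.
- pin: The same master pin; origin at the centre of its foot.
- cursor_face (a point): Point of the cursor's arm that meets the pin, on its flat face that looks to the gauge's -x, on the slot line (y = 0), 37 mm above the worktop. The arm crosses over the slot, 33 to 41 mm above the worktop, 12 mm thick in x. When it touches the pin this point is 10 mm from the pin's axis.
- cursor_post (a point): Middle of the cursor's thumb post, by which to push or pinch it: 12 mm (along the slot) x 14 mm, from 41 to 69 mm above the worktop, this point at 56 mm. On a carriage (26 x 18 mm in plan, top at 41 mm) on the rail outside the straight jaw; 13 mm to gauge +x of the arm's touching face, at gauge y -45 mm.
- cursor (a joint): Travel of the cursor along its rail, m: 0 at the narrow end (touching face at gauge x = 78 mm), growing as it slides to the gauge's -x, at most 0.15. It takes about 2 N to slide and stays where left. 3 to 5 N in all brings it against the pin; far more knocks the pin loose.
- brass_weight: Bystander: small check weight with a knob, 26 x 26 x 30 mm, loose; origin at its underside.
- small_carton: Bystander: small cardboard carton, 51 x 62 x 34 mm, loose; origin at its underside.
- paper_roll: Bystander: white roll of paper standing on end, 44 x 44 x 40 mm, loose; origin at its underside.
Not all that is in view belongs to the job. What is shaped like the pin but blue or orange is not meant.

How it is judged (in metres and radians):
On the way, in this order (a step that is already met when the one before it is completed fails the run):
1. the pin stands wedged in the slot by itself, let go (y of pin_center in the frame of gauge between -0.003 and 0.003 m and x of pin_center in the frame of gauge between -0.06 and 0.02 m and z of pin_center in the frame of gauge below 0.056 m and angle between pin_center's own z axis and vertical below 0.07 rad and contact force between pin and gauge above 2 N and contact force between pin and the fingers below 0.1 N), for 0.2 s.
2. the cursor's arm is brought against the wedged pin (all of step 1 and horizontal distance between cursor_face and pin_center below 0.0125 m), for 0.2 s.
At the end, for the whole second after the job is handed in: The pin stands upright (0.07 rad) and at rest in the slot, foot within 6 mm of the base, axis within 3 mm of the slot line, let go and held by the gauge with over 2 N. The cursor arm is within 2.5 mm of the pin (touching point within 12.5 mm of its axis); the hand is off the gauge (all of step 2 and contact force between the fingers and gauge below 0.1 N and linear speed of pin below 0.01 m/s).
It fails at once if the pin is forced against the gauge's straight jaw or cursor with more than 25 N (contact force between pin and gauge above 25 N).
It fails at once if the brass weight is moved more than 15 mm (distance of brass_weight from where it was at the start of the episode above 0.015 m).
It fails at once if the small carton is moved more than 15 mm (distance of small_carton from where it was at the start of the episode above 0.015 m).
It fails at once if the paper roll is moved more than 15 mm (distance of paper_roll from where it was at the start of the episode above 0.015 m).
It also fails if it takes over 72 s, if anything falls off the work surface, if the arm or the gripper's body presses on something with over 40 N, if the wrist force passes 120 N, or if a joint passes its speed limit or range.

## Robot

A 7-joint arm with a two-finger parallel gripper is mounted at the origin on a cart in front of the work surface, level with it; the furniture and walls round the work are solid. World frame = base frame: x ahead of the robot, y to its left, z up, the work surface at z = 0. Lengths are in m, angles in degrees, forces in N, time in s.
With the tool pointing down it reaches from about 0.4 to 0.85 m from the base axis. Payload 10.4 kg.
Tool frame: the origin (TCP) lies midway between the tips of the shut fingers; the grasp point (between the pads) lies 19 mm behind it; z points along the fingers, y is the line along which they close (so a half turn about z gives the same grasp; the last joint's range is limited). The gripper opens to 87 mm and grips with 3 to 60 N. Pads are 19 mm wide; open, the fingers measure 117 mm over their backs; the gripper's body (75 mm by 190 mm) begins 51 mm behind the grasp point.
Start: joints at [68.205, 19.034, -3.707, 83.658, 1.238, 77.344, -5.071], TCP at [0.219, -0.585, 0.223] pointing down, gripper open.
Joint ranges: [-148.97, 148.97], [-28.65, 121.19], [-84.17, 76.75], [9.2, 138.47], [-72.65, 252.65], [3.7, 117.97], [-149.18, 149.18]. Speed limits (degrees/s): [127.2, 127.2, 159.86, 159.86, 180, 180, 180].

## Interface

Orientations are given as a 3x3 rotation matrix whose columns are the frame's x, y, z axes.
In Python, from bench import ctrl, vision gives the robot as it stands. Calls block until the motion is done:
- ctrl.goto(position, orientation): joint-space move of the TCP to a pose.
- ctrl.line_to(position, feed=0.15, rotation=None): straight line of the TCP; rotation=None keeps the orientation; feed is the mean speed in m/s.
- ctrl.goto_joints(angles): joint-space move.
- ctrl.release() and ctrl.clamp(effort=None): open the fingers fully, or close them until they stop; effort is the grip in N (None keeps the last).
- ctrl.sleep(seconds).
- ctrl.ik(position, orientation): joint angles nearest the present ones, or None.
- ctrl.get_obs(): the state.
- vision.camera(name): name is "side" or "top" or "wrist"; returns a dict with "image" (384x512x3 uint8, red, green, blue), "depth" (384x512 float32, m along the optical axis (not along the pixel's ray), 0 where there is no reading), "mtx" (3x3 intrinsics, pixels), "dist_coeffs" ([k1, k2, p1, p2, k3] as OpenCV has them; the pictures are not rectified), "R" (3x3) and "t" (3): a world point X has camera coordinates R X + t; the wrist camera has in their place "tool_from_camera" (4x4, takes a point from camera to tool coordinates, whose origin is the TCP and whose axes are the flange's). Camera axes: x right, y down, z forward; pixel columns grow to the right and rows downward; lengths in m; the calibration is good to about 2 mm. A picture is of the moment at which its call begins: read the wrist's pose just before it.
A pose or a line that the arm cannot do raises ctrl.PlanningError and nothing moves.
- ctrl.job_done(): hands the job in; it is judged then, once.
The state is a dict: "time": time; "joint_pos": joint angles; "qd": joint speeds; "joint_efforts": joint torques, N m; "ee_pos": TCP position; "ee_rot": TCP orientation; "wrist_force": force on the tool from outside, world axes, zero at the start; "ft_torque": the same for the moment, N m; "gripper_width": finger opening in m; "grip_force": force on a finger pad.
Only numpy, scipy, OpenCV 4.12 (cv2) and the standard library are available. Lean on these libraries where they do the work, as an engineer would, in place of code of your own. Each camera call takes 0.05 s, during which the arm holds its last target. There are 200 camera calls.

## Working session

There is one attempt and no reset: what is moved stays moved. The work goes in short steps, each a Python script; the robot and the scene stay as the last script left them, time stands still between calls to the robot, and variables do not carry over. Pictures are saved under pics/ and viewed, at most 10 in all, crops included, and the job is handed in when it is done.

```bash
ls; mkdir -p pics
python3 - <<'E'
from bench import ctrl, vision
import cv2,numpy as np
o=ctrl.get_obs(); print({k:np.round(v,3) for k,v in o.items()})
for n in("top","side"):
    c=vision.camera(n); cv2.imwrite(f"pics/{n}0.png",c["image"][:,:,::-1]); print(n,c["mtx"],c["dist_coeffs"],c["R"],c["t"])
    np.savez(f"{n}0.npz",**c)
E
```

```text
pics
{'time': np.float64(0.0), 'joint_pos': array([68.204, 19.073, -3.708, 83.707,  1.236, 77.344, -5.072]), 'qd': array([-0.012, -0.143,  0.024, -0.08 , -0.03 , -0.009,  0.051]), 'joint_efforts': array([-1.0000e-03, -6.2325e+01,  2.4000e-02, -3.8989e+01, -6.1000e-02,
        4.0000e-02,  0.0000e+00]), 'ee_pos': array([ 0.219, -0.585,  0.222]), 'ee_rot': array([[ 0.937,  0.35 , -0.001],
       [ 0.35 , -0.937,  0.001],
       [-0.   , -0.001, -1.   ]]), 'wrist_force': array([ 0.174, -0.397, -0.849]), 'ft_torque': array([ 0.027, -0.016,  0.013]), 'grip_force': np.float64(0.0), 'gripper_width': np.float64(0.087)}
top [[471.85883621   0.         249.16968417]
 [  0.         471.85883621 200.54889485]
 [  0.           0.           1.        ]] [-0.04525338  0.          0.          0.          0.        ] [[ 0.09274447 -0.99568903  0.00135033]
 [-0.97100331 -0.09074505 -0.22117395]
 [ 0.22034301  0.01920149 -0.97523344]] [-0.02132489  0.53989637  1.38257413]
side [[429.53048803   0.         248.64485596]
 [  0.         429.53048803 187.58271446]
 [  0.           0.           1.        ]] [-0.08331334  0.          0.          0.          0.        ] [[-0.83089794 -0.55631738 -0.01093533]
 [-0.30852642  0.4769823  -0.82298198]
 [ 0.46305514 -0.68044019 -0.56796222]] [0.45841487 0.19541353 0.99934121]
```

View pics/top0.png

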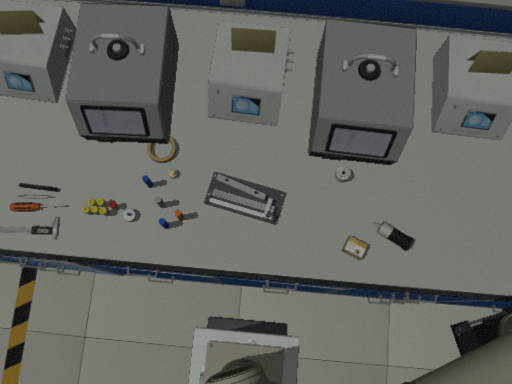

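View pics/side0.png

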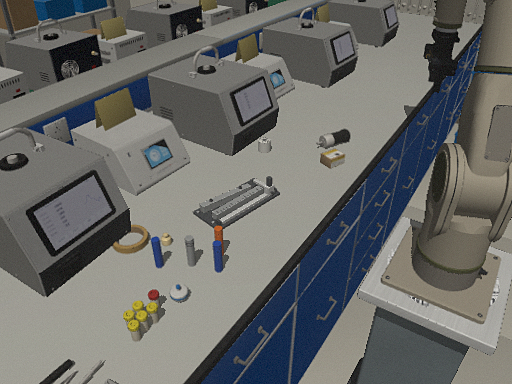

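Run:
```python
import cv2,numpy as np
t=cv2.imread("pics/top0.png");s=cv2.imread("pics/side0.png")
a=cv2.resize(t[160:235,135:295],(800,375),interpolation=cv2.INTER_CUBIC)
b=cv2.resize(s[170:280,140:290],None,fx=2,fy=2,interpolation=cv2.INTER_CUBIC)
b=cv2.copyMakeBorder(b,0,0,0,500,cv2.BORDER_CONSTANT)
cv2.imwrite("pics/crop.png",np.vstack([a,b]))
```

```text
(no output)
```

View pics/crop.png

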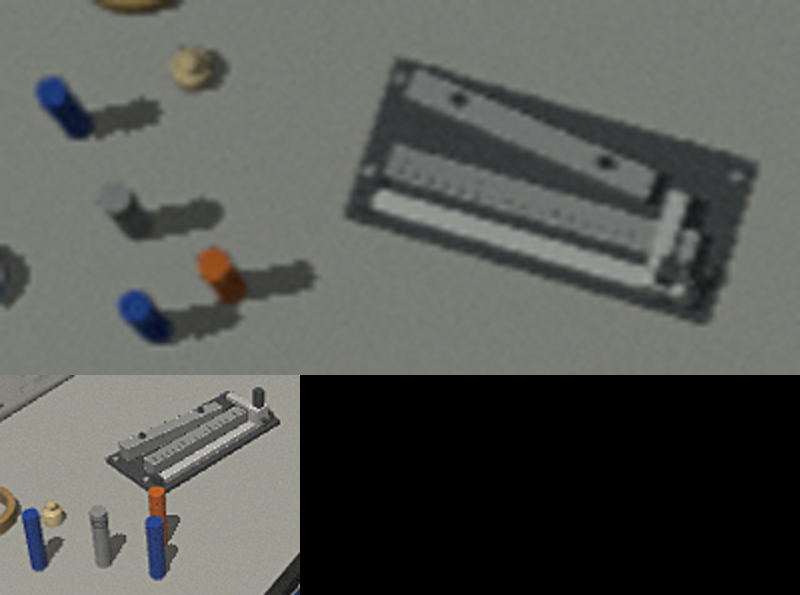

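```bash
cat > h.py <<'E'
import cv2,numpy as np
def ray(c,px,z):
    """pixels -> world points on plane z. c has R,t (world->cam)"""
    p=cv2.undistortPoints(np.array(px,float).reshape(-1,1,2),c["mtx"],c["dist_coeffs"]).reshape(-1,2)
    d=np.c_[p,np.ones(len(p))]@c["R"]; o=-c["R"].T@c["t"]
    return o+d*((z-o[2])/d[:,2])[:,None]
def proj(c,X):
    return cv2.projectPoints(np.array(X,float).reshape(-1,1,3),cv2.Rodrigues(c["R"])[0],c["t"],c["mtx"],c["dist_coeffs"])[0].reshape(-1,2)
def wrist(ctrl,vision):
    o=ctrl.get_obs(); c=dict(vision.camera("wrist"))
    T=np.eye(4);T[:3,:3]=o["ee_rot"];T[:3,3]=o["ee_pos"]
    W=np.linalg.inv(T@c["tool_from_camera"]); c["R"]=W[:3,:3];c["t"]=W[:3,3]; return c
def fit2d(src,dst):
    """rigid 2D: dst=R src+t; returns angle,t,resid"""
    a=src-src.mean(0);b=dst-dst.mean(0)
    th=np.arctan2((a[:,0]*b[:,1]-a[:,1]*b[:,0]).sum(),(a*b).sum())
    R=np.array([[np.cos(th),-np.sin(th)],[np.sin(th),np.cos(th)]]);t=dst.mean(0)-R@src.mean(0)
    return th,t,np.linalg.norm(src@R.T+t-dst,axis=1)
E
python3 - <<'E'
import numpy as np; from h import *
c=dict(np.load("top0.npz")); s=dict(np.load("side0.npz"))
f=lambda a:(np.array(a,float)+.5)/5-.5+[135,160]
k=ray(c,f([(398,58),(757,160),(710,322),(347,217)]),.008)
m=np.array([(-.12,.05),(.12,.05),(.12,-.06),(-.12,-.06)])
th,t,r=fit2d(m,k[:,:2]);print("gauge",np.degrees(th),t,r)
print("pin top",ray(c,f([(117,196)]),.084),"foot",ray(c,f([(138,231)]),.002))
g=lambda a:(np.array(a,float)+.5)/2-.5+[140,170]
print("side pin top",ray(s,g([(98,511-375)]),.084))
print("blue/orange tops",ray(c,f([(52,90),(134,303),(214,260)]),.084),"brass",ray(c,f([(190,66)]),.02))
print("depth chk",[ (c["depth"][y,x], (c["R"]@k.mean(0)+c["t"])[2]) for x,y in [(245,198)]])
E
```

```text
gauge -101.07230319245693 [0.56571452 0.0429908 ] [0.00048333 0.0003415  0.00070466 0.00058946]
pin top [[0.51403982 0.30254446 0.084     ]] foot [[0.50995208 0.3039644  0.002     ]]
side pin top [[0.51056291 0.30607406 0.084     ]]
blue/orange tops [[0.57608135 0.35111755 0.084     ]
 [0.45001397 0.28356873 0.084     ]
 [0.48045517 0.23924041 0.084     ]] brass [[0.61638318 0.28151721 0.02      ]]
depth chk [(np.float32(1.4741423), np.float64(1.4991862262858537))]
```

Lookalikes, as top-image pixels: blue (146,179), blue (162,222), orange (178,213), and a plain grey cylinder with dark rings (158,199). The crop confirms the grey ringed one is the pin. The gauge is at about (245,198), with its wide end left and the cursor post at the right end. I'll refine both from the wrist camera.

```bash
cat >> h.py <<'E'
def rot(deg):
    a=np.radians(deg);s,c=np.sin(a),np.cos(a)
    return np.array([[-s,c,0],[c,s,0],[0,0,-1.]])
E
python3 - <<'E'
from bench import ctrl,vision; from h import *
ims=[]
for n,p,a in(("g",[.53,.043,.33],-101),("p",[.47,.30,.30],-70)):
    ctrl.goto(p,rot(a)); ctrl.sleep(.3); c=wrist(ctrl,vision); np.savez("w"+n+".npz",**c); ims.append(c["image"][:,:,::-1])
    print(ctrl.get_obs()["time"], -c["R"].T@c["t"])
g,p=[dict(np.load(f"w{n}.npz")) for n in "gp"]
print(proj(g,[[.5657,.043,.008]]),proj(p,[[.5115,.304,.084]]))
cv2.imwrite("pics/wg.png",cv2.resize(ims[0],(800,600),interpolation=cv2.INTER_CUBIC));cv2.imwrite("pics/wp.png",ims[1])
E
```

```text
2.9667 [0.599291   0.0292363  0.49144021]
4.35 [0.53690348 0.32286481 0.46161774]
[[251.68828193 138.03512878]] [[262.87102428 140.1257959 ]]
```

View pics/wg.png

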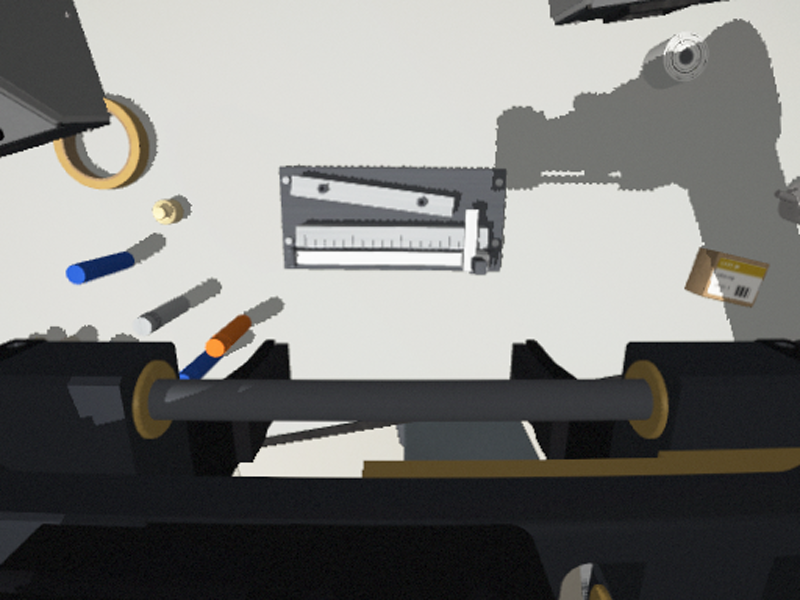

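View pics/wp.png

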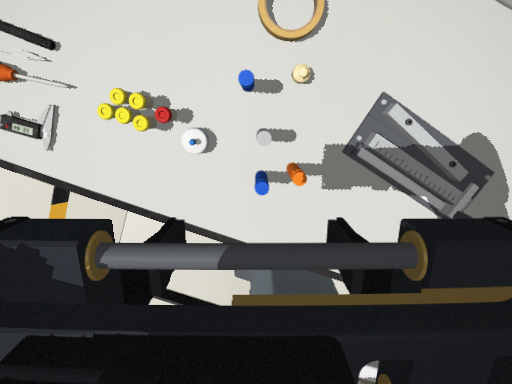

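Run:
```python
from h import *
g,p=[dict(np.load(f"w{n}.npz")) for n in "gp"]
im=cv2.cvtColor(g["image"],cv2.COLOR_RGB2HSV)
gray=cv2.cvtColor(g["image"],cv2.COLOR_RGB2GRAY)
m=(gray<110).astype(np.uint8); m[:100]=0;m[178:]=0;m[:,:175]=0;m[:,330:]=0
cn=max(cv2.findContours(m,0,2)[0],key=cv2.contourArea)
x,y,w,h=cv2.boundingRect(cn);print("bbox",x,y,w,h)
hand=(np.array([(280,167),(507,168),(499,271),(284,269)],float)+.5)/1.5625-.5
hull=cv2.convexHull(cn).reshape(-1,2).astype(float)
auto=np.array([hull[np.argmin(np.linalg.norm(hull-q,axis=1))] for q in hand])
M=np.array([(-.12,.05),(.12,.05),(.12,-.06),(-.12,-.06)])
for k in(hand,auto):
    X=ray(g,k,.008);th,t,r=fit2d(M,X[:,:2]);print(k.round(1).tolist(),np.degrees(th),t,r)
print("f",g["mtx"][0,0])
# pin top
d=p["depth"];o=-p["R"].T@p["t"]
crop=p["image"][122:160,240:290]
v,u=np.mgrid[120:160,240:290];uv=np.c_[u.ravel(),v.ravel()].astype(float)
q=cv2.undistortPoints(uv.reshape(-1,1,2),p["mtx"],p["dist_coeffs"]).reshape(-1,2)
z=d[120:160,240:290].ravel()
P=(np.c_[q,np.ones(len(q))]*z[:,None]-p["t"])@p["R"]
s=(P[:,2]>.076)&(z>0);print("pin top by depth",s.sum(),np.median(P[s],0),(P[s].max(0)+P[s].min(0))/2,np.ptp(P[s],axis=0))
print("ray at centroid",uv[s].mean(0),ray(p,[uv[s].mean(0)],.084))
```

```text
bbox 179 106 146 69
[[179.0, 106.7], [324.3, 107.3], [319.2, 173.3], [181.6, 172.0]] -101.60057308527881 [0.56672317 0.04396541] [0.00192776 0.00041148 0.00164524 0.00026097]
[[179.0, 107.0], [323.0, 107.0], [318.0, 172.0], [183.0, 170.0]] -101.50878006848806 [0.56821489 0.04411812] [0.00340592 0.00200752 0.00356941 0.00400833]
f 284.6263068574166
pin top by depth 180 [0.51527867 0.30479966 0.08323352] [0.51521232 0.30459822 0.08192524] [0.01951078 0.01870785 0.00646371]
ray at centroid [263.30555556 137.12777778] [[0.51533682 0.30480771 0.084     ]]
```

```bash
cat >> h.py <<'E'
GO=np.array([.5662,.0435]);GA=np.radians(-101.3)
GR=np.array([[np.cos(GA),-np.sin(GA)],[np.sin(GA),np.cos(GA)]])
def gw(x,y,z): return np.r_[GO+GR@[x,y],z]
def wg(p): return np.r_[GR.T@(np.array(p)[:2]-GO),p[2]]
def fg(ctrl,n=3):
    v=[]
    for _ in range(n): v.append(ctrl.get_obs()["wrist_force"]); ctrl.sleep(.02)
    f=np.mean(v,0); return np.r_[GR.T@f[:2],f[2]]
E
python3 - <<'E'
from bench import ctrl,vision; from h import *
ctrl.goto([.514,.3045,.16],rot(-70)); ctrl.line_to([.514,.3045,.043],feed=.1)
print(fg(ctrl)); ctrl.clamp(20); o=ctrl.get_obs();print(o["gripper_width"],o["grip_force"],o["time"],o["ee_pos"])
ctrl.line_to([.514,.3045,.16]); 
ctrl.goto(gw(-.08,.003,.16),rot(np.degrees(GA))); ctrl.sleep(.3)
o=ctrl.get_obs();print(o["gripper_width"],o["time"],fg(ctrl),wg(o["ee_pos"]))
for n in("top","side"):
    c=vision.camera(n);np.savez(n+"1.npz",**c)
    u,v=proj(c,[gw(-.08,.003,.13)])[0].astype(int);print(n,u,v)
    k=c["image"][v-60:v+60,u-80:u+80,::-1]; cv2.imwrite(f"c_{n}.png",k)
a=[cv2.resize(cv2.imread(f"c_{n}.png"),(400,300),interpolation=cv2.INTER_CUBIC) for n in("top","side")]
cv2.imwrite("pics/held.png",np.hstack(a))
E
```

```text
[0.14918241 0.20302942 0.70086866]
0.019509255162702292 19.991966353263706 7.4583 [0.51396744 0.304491   0.04296866]
0.019226739967048576 9.5 [-0.41868343  0.22447641 -2.05405371] [-0.08093009  0.00252647  0.1599887 ]
top 219 177
side 211 174
```

View pics/held.png

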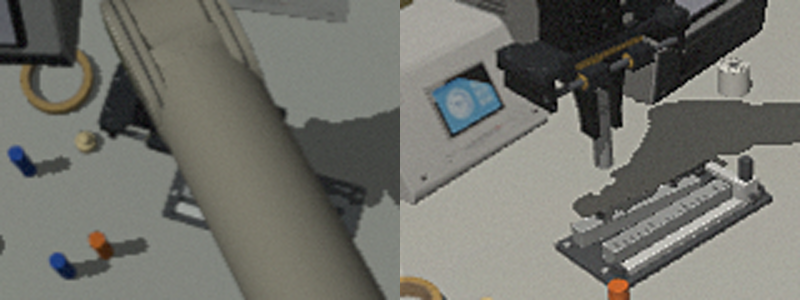

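The pin is held upright (foot at about (212,180) in the side view), so I'll lower it with force checks.

Run:
```python
from bench import ctrl,vision; from h import *
f0=fg(ctrl,5)
z=.095
ctrl.line_to(gw(-.08,.0033,z),feed=.12)
while z>.046:
    z-=.003 if z>.056 else .001
    ctrl.line_to(gw(-.08,.0033,z),feed=.05); f=fg(ctrl)-f0
    if np.abs(f).max()>1.5: print(z,f)
    if f[2]>3 or np.hypot(f[0],f[1])>4: break
o=ctrl.get_obs();print(z,fg(ctrl)-f0,wg(o["ee_pos"]),o["time"],f0)
c=vision.camera("side");u,v=proj(c,[gw(-.04,0,.03)])[0].astype(int)
cv2.imwrite("pics/down.png",cv2.resize(c["image"][v-50:v+50,u-70:u+70,::-1],(700,500),interpolation=cv2.INTER_CUBIC))
```

```text
0.04999999999999996 [ 1.65517387 -1.9882659   8.52086448]
0.04999999999999996 [ 1.60900057 -2.46755626  8.16474601] [-0.08010633  0.0035691   0.05084789] 16.125 [ 0.21029293  0.11839579 -1.26700779]
```

View pics/down.png

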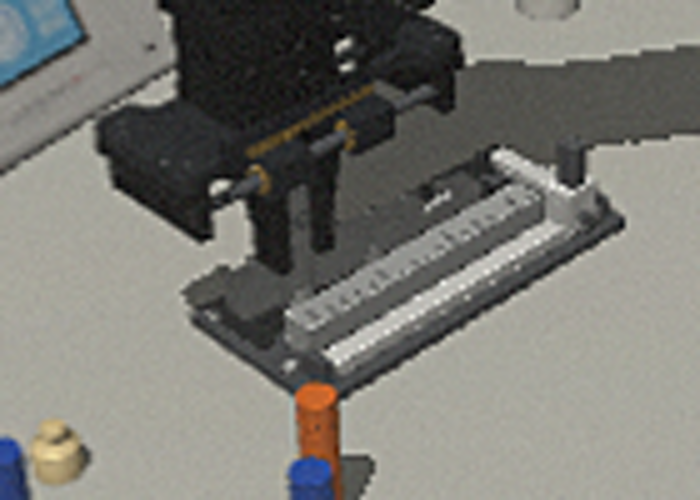

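Run:
```python
from bench import ctrl,vision; from h import *
f0=np.array([.1,.15,-1.5])
z=.0511
ctrl.line_to(gw(-.08,.0033,z),feed=.05); print("lift",fg(ctrl)-f0)
y=.0033
while y>-.006:
    y-=.0007; ctrl.line_to(gw(-.08,y,z),feed=.05); f=fg(ctrl,2)-f0
    if f[1]>2.5: break
print("y contact",y,f,wg(ctrl.get_obs()["ee_pos"]))
y+=.0001
x=-.08
while x<.005:
    x+=.004 if x<-.045 else .001
    ctrl.line_to(gw(x,y,z),feed=.04); f=fg(ctrl,2)-f0
    if x<-.045 or f[0]<-2: print(round(x,4),f.round(1))
    if f[0]<-5 or abs(f[1])>7: break
o=ctrl.get_obs();print(wg(o["ee_pos"]),o["time"],y)
```

```text
lift [-0.41833009  0.07040767  1.23919313]
y contact -0.0009000000000000003 [-0.77331694  4.64932442 -1.04477344] [-0.07990473 -0.00014609  0.05131758]
-0.076 [0.6 5.  2. ]
-0.072 [-0.5  4.9  1.3]
-0.068 [-0.5  4.7  1. ]
-0.064 [-0.7  5.   0.9]
-0.06 [-0.5  5.3  1.2]
-0.056 [-0.4  4.9  0.9]
-0.052 [-0.9  4.3  1.5]
-0.048 [-0.3  4.9  1. ]
-0.042 [-2.9  5.2  0.4]
-0.041 [-2.5  5.6  0.9]
-0.039 [-2.4  4.8  0.5]
-0.038 [-2.   4.9  0.5]
-0.037 [-2.2  5.2  1.3]
-0.036 [-2.1  5.1  1.4]
-0.035 [-2.3  5.   1.9]
-0.034 [-2.3  4.8  0.4]
-0.033 [-2.3  4.9  1.1]
-0.032 [-2.3  5.5  0.8]
-0.028 [-2.1  5.   1.3]
-0.027 [-2.2  4.4  1.2]
-0.026 [-2.3  5.3  0.6]
-0.025 [-2.4  4.7  1.3]
-0.024 [-2.2  5.1  0.8]
-0.022 [-2.1  5.3  0.5]
-0.021 [-2.3  5.   1.6]
-0.02 [-2.3  4.4  1. ]
-0.017 [-2.3  4.3  1. ]
-0.015 [-3.8  4.6  1.1]
-0.014 [-4.5  4.9 -0.9]
-0.013 [-6.1  5.2 -0.9]
[-0.01540733 -0.00070638  0.05155615] 29.5583 -0.0008000000000000003
```

Run:
```python
from bench import ctrl,vision; from h import *
f0=np.array([.1,.15,-1.5])
z=.0511;y=-.0005;x=-.013
ctrl.line_to(gw(x,y,z),feed=.05);print(fg(ctrl)-f0)
while x<.002:
    x+=.0004; ctrl.line_to(gw(x,y,z),feed=.03); f=fg(ctrl,4)-f0; print(round(x,4),f.round(1))
    if f[0]<-9.3: break
o=ctrl.get_obs();print(wg(o["ee_pos"]),o["time"],o["ee_rot"][:,2])
```

```text
[-5.99747219  4.41482     0.34015026]
-0.0126 [-7.   4.5  0.1]
-0.0122 [-7.9  4.  -0.5]
-0.0118 [-8.3  4.4 -1.2]
-0.0114 [-9.3  4.8 -0.8]
-0.011 [-9.6  4.6 -1.5]
[-0.01469505 -0.00073234  0.05161391] 31.4417 [ 0.00185429  0.00446735 -0.9999883 ]
```

Run:
```python
from bench import ctrl,vision; from h import *
f0=np.array([.1,.15,-1.5])
ctrl.line_to(gw(-.0125,-.0005,.0512),feed=.03);print(fg(ctrl)-f0)
ctrl.release(); o=ctrl.get_obs();print(o["gripper_width"],fg(ctrl),wg(o["ee_pos"]))
p=wg(o["ee_pos"]);ctrl.line_to(gw(p[0],p[1],.16),feed=.2)
c0=ctrl.clamp(20)
ctrl.goto(gw(.15,-.045,.16),rot(np.degrees(GA)+90)) if ctrl.ik(gw(.15,-.045,.16),rot(np.degrees(GA)+90)) is not None else print("noik")
ctrl.sleep(.2);o=ctrl.get_obs();print(o["time"],wg(o["ee_pos"]),o["joint_pos"].round(0),o["gripper_width"])
k=[]
for n in("side","top"):
    c=vision.camera(n);np.savez(n+"2.npz",**c);u,v=proj(c,[gw(.0,0,.03)])[0].astype(int)
    k.append(cv2.resize(c["image"][v-50:v+50,u-65:u+65,::-1],(400,308),interpolation=cv2.INTER_CUBIC));print(n,u-65,v-50)
cv2.imwrite("pics/wedged.png",np.hstack(k))
```

```text
[-6.07028228  3.61986836  0.67412704]
0.08734931749004793 [ 0.27683818 -0.00441692  0.11224229] [-0.01251923 -0.00049824  0.05121982]
37.1 [ 0.14966231 -0.04491957  0.16003896] [ 67.  19. -71. 104.  19.  70. -20.] 0.0007316595083170163
side 170 143
top 180 144
```

View pics/wedged.png

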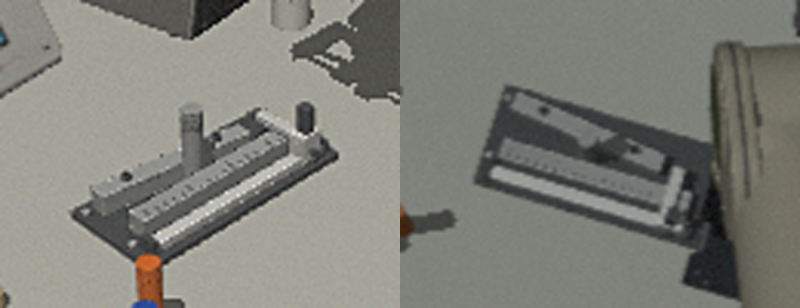

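Run:
```python
from bench import ctrl,vision; from h import *
z=.048
ctrl.line_to(gw(.14,-.045,z),feed=.2); ctrl.line_to(gw(.118,-.045,z),feed=.1)
f0=fg(ctrl,5);x=.118;cont=None;print(f0)
while x>.05:
    x-=.002 if cont is None else .008
    ctrl.line_to(gw(x,-.045,z),feed=.03); f=fg(ctrl,2)-f0
    if cont is None and f[0]>1.0: cont=wg(ctrl.get_obs()["ee_pos"])[0]; print("contact",x,cont,f)
    elif cont: print(round(x,3),f.round(2))
    if f[0]>4 or abs(f[1])>4: break
o=ctrl.get_obs();print(o["time"],wg(o["ee_pos"]),f)
```

```text
[ 0.42431854 -0.08679885  0.15402703]
47.9917 [ 0.04980717 -0.04500746  0.04799319] [ 0.24864257  0.65622715 -0.79032716]
```

Run:
```python
from bench import ctrl,vision; from h import *
k=[]
for n in("side","top"):
    c=vision.camera(n);u,v=proj(c,[gw(.0,0,.03)])[0].astype(int)
    k.append(cv2.resize(c["image"][v-50:v+50,u-65:u+65,::-1],(400,308),interpolation=cv2.INTER_CUBIC))
cv2.imwrite("pics/push.png",np.hstack(k)); print(fg(ctrl,3))
```

```text
[ 0.12359651  0.71412314 -0.37799493]
```

View pics/push.png

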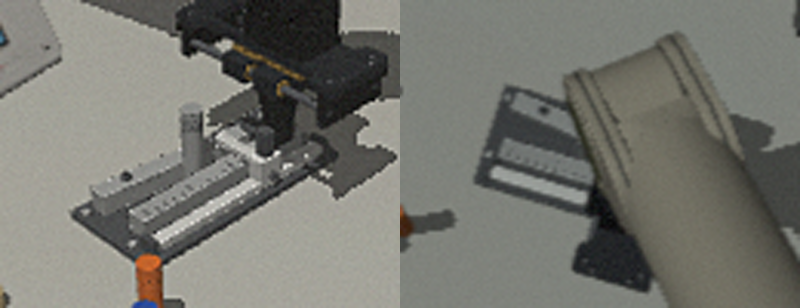

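Run:
```python
from h import *
c=dict(np.load("side2.npz"))
f=lambda q:(np.array(q,float)+.5)*130/400-.5+[170,143]
for n,q,z in(("post0",(305,106),.069),("post1",(264,131),.069),("pintop",(191,106),.092)): print(n,wg(ray(c,[f(q)],z)[0]))
```

```text
post0 [ 0.08309772 -0.04953396  0.069     ]
post1 [ 0.0278114  -0.05101374  0.069     ]
pintop [-0.01324441 -0.00070988  0.092     ]
```

Run:
```python
from bench import ctrl,vision; from h import *
z=.048;f0=np.array([.42,-.09,.15])
ctrl.line_to(gw(.031,-.045,z),feed=.03);x=.031;print(ctrl.get_obs()["time"],(fg(ctrl)-f0).round(2))
while x>.018 and ctrl.get_obs()["time"]<64:
    x-=.0006; ctrl.line_to(gw(x,-.045,z),feed=.02); f=fg(ctrl,2)-f0
    print(round(x,4),f.round(2), wg(ctrl.get_obs()["ee_pos"])[0].round(4))
    if f[0]>2.2: break
print(ctrl.get_obs()["time"])
```

```text
48.925 [-0.13 -0.35 -0.63]
0.0304 [-0.21 -0.01 -0.66] 0.0304
0.0298 [ 0.2  -0.28 -0.85] 0.03
0.0292 [ 1.48 -0.19  0.43] 0.0294
0.0286 [ 2.08  0.86 -0.31] 0.0286
0.028 [ 1.21  0.66 -0.39] 0.0279
0.0274 [ 0.85  0.77 -0.54] 0.0273
0.0268 [ 1.36  0.42 -0.18] 0.0267
0.0262 [ 1.35  1.75 -0.58] 0.0262
0.0256 [0.74 1.04 0.05] 0.0255
0.025 [ 1.18  0.18 -0.23] 0.0249
0.0244 [ 1.93  0.68 -0.16] 0.0245
0.0238 [4.42 1.38 0.93] 0.0241
52.375
```

Run:
```python
from bench import ctrl,vision; from h import *
ctrl.line_to(gw(.06,-.045,.048),feed=.08);ctrl.line_to(gw(.11,-.045,.16),feed=.2);ctrl.sleep(.2)
print(ctrl.get_obs()["time"])
c=vision.camera("side");u,v=proj(c,[gw(0,0,.04)])[0].astype(int)
cv2.imwrite("pics/final.png",cv2.resize(c["image"][v-40:v+40,u-50:u+50,::-1],(750,600),interpolation=cv2.INTER_CUBIC))
```

```text
53.9417
```

View pics/final.png

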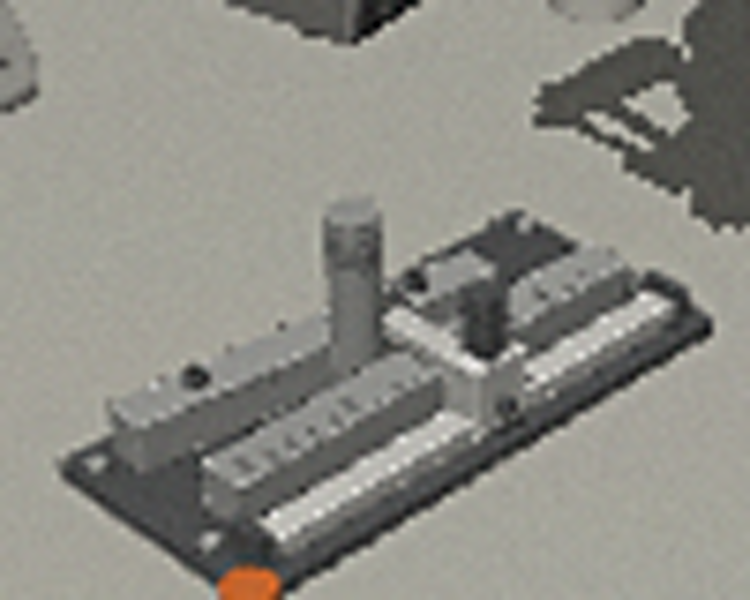

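The pin stands upright at (353,280), the cursor's arm at (390,325) rests against it, and the hand is clear. I'm handing in.

```bash
python3 -c "
from bench import ctrl
print(ctrl.job_done())"
```

```text
the job is handed in; nothing more can be done
None
```

I wedged the pin upright in the slot with about 9.6 N at gauge x ≈ -15 mm and let it go, brought the cursor's arm against it with about 4.4 N, and handed the job in at about 54 s; the hand-in call returned no verdict.

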